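# Restock the carton holder, oldest first

## Task

One of the two bays of the low grey holder is empty: push the loose white carton along the worktop, without lifting it, front-on into that empty bay until it rests against the back, moving the sliding shutter aside first if it is in the way. Then slide the shutter all the way across so that it closes the bay with the new carton and leaves the older carton, which must stay as it is, open to be used first. Do not disturb the other things on the worktop.

Things in the scene. Friction and masses are not known exactly. Their poses are not given: they have to be found in the camera images.
- new_carton: the loose carton to put away: white carton (box) 42 (x) x 60 (y) x 30 (z) mm, about 0.1 kg; origin at the centre of its underside, z up, x along its 42 mm side, y along its 60 mm side. It stands on the worktop in front of the holder, turned by up to 0.3 rad.
- old_carton: the older carton, alike: white carton (box) 42 (x) x 60 (y) x 30 (z) mm, about 0.1 kg; origin at the centre of its underside, z up, x along its 42 mm side, y along its 60 mm side. It already stands fully home in one of the holder's two bays; the other bay is empty.
- holder: low grey holder fixed to the worktop, 158 mm wide (y), 40 mm high; origin at the centre of its underside, x into the bays (mouths face -x), y to the left as seen from the mouths. Two bays side by side, no floor or sill. Walls 6 mm thick, from x = -23 mm to the inside of the back wall at x = +23 mm; the roof covers only x = -3 to +29 mm. Beside it 4 mm thick screw feet reach to y = +/-103 mm.
- bay_left (a point): fixed point on the worktop, in the holder's frame at x = +2, y = +38 mm: where the underside centre of a carton lies that is fully home in the left bay. The bay is 70 mm wide; a carton goes in broad (60 mm) side first, and its front face is then 21 mm before this point, 4 mm inside the wall ends
- bay_right (a point): the same point for the right bay, in the holder's frame at x = +2, y = -38 mm
- shutter (a joint): position of the holder's sliding shutter, 0 to 0.076 m: 0 = fully over the right bay, 0.076 = fully over the left bay; starts anywhere and stays where it is left (friction about 1.2 N, stops at both ends). An angled dark metal sheet 70 mm wide: top sheet on the roof (holder z = 42 to 45, x = -32 to +24 mm) and front plate hanging before the mouths (x = -32 to -28, z = 6 to 45 mm).
- shutter_knob (a point): middle of the shutter's knob, an upright black pin 16 mm across standing on the top sheet from z = 45 to 65 mm (this point at z = 55 mm); in the holder's frame at x = 0, y = joint value - 0.038 m. Push or pinch it sideways along the holder's y.
- oil_bottle: bystander: small brown bottle with black cap, 25 x 25 x 62 mm, standing to the left of the holder; origin at the centre of its underside
- strip_vial: bystander: white vial with wide cap, 46 x 45 x 98 mm, standing behind the holder on the right; origin at the centre of its underside
- slide_box: bystander: flat box with lid, 40 x 90 x 32 mm, lying behind the holder; origin at the centre of its underside
- forceps: bystander: steel forceps, 15 x 133 x 9 mm, lying on the worktop at the right before the microscope; origin at its middle, underside
- timer: bystander: white bench timer, 60 x 68 x 24 mm, on the right; origin at the centre of its underside
Things that resemble listed ones, but are neither listed nor needed, are in the scene too. What is shaped like the new_carton but orange is not meant.

How it is judged:
By the outcome, as a careful person would: the job done as asked, in the order asked, and still so for the second after the job is handed in, with the robot touching nothing.
It also fails if it takes over 72 s, if anything falls off the work surface, if the arm or the gripper's body presses on something with over 40 N, if the wrist force passes 120 N, or if a joint passes its speed limit or range.

## Robot

A 6-joint arm with a two-finger parallel gripper is mounted at the origin on a cart in front of the work surface, level with it; the furniture and walls round the work are solid. World frame = base frame: x ahead of the robot, y to its left, z up, the work surface at z = 0. Lengths are in mm, angles in rad, forces in N, time in s.
With the tool pointing down it reaches from about 275 to 750 mm from the base axis. Payload 10.2 kg.
Tool frame: the origin (TCP) lies between the finger pads; the fingertips stand 11 mm ahead of it and the grasp point (between the pads) lies 8 mm behind it (ctrl.tip_extent is the distance from the TCP to the fingertips, in mm); z points along the fingers, y is the direction in which the jaws open and shut (so a half turn about z gives the same grasp; the last joint's range is limited). The gripper opens to 85 mm and grips with 20 to 120 N. Pads are 22 mm wide; open, the fingers measure 114 mm over their backs; the gripper's body (76 mm by 85 mm) begins 54 mm behind the grasp point. The pads swing forward as they close: fully open they stand 13 mm farther back than shut.
Start: joints at [0.882, 0.313, 1.498, -0, 1.331, -0.223], TCP at [235.81, 469.068, 242.294] pointing down, gripper open.
Joint ranges: [-2.94, 2.94], [-0.97, 2.17], [0.19, 2.56], [-1.23, 4.37], [0.02, 3.11], [-2.88, 2.88]. Speed limits (rad/s): [2.39, 2.39, 3.01, 3.14, 3.14, 3.14].

## Interface

Orientations are given as a unit quaternion [w, x, y, z].
In Python, from rig import ctrl gives the robot as it stands.
- The arm moves only by the tool apply_moves, never from a script. Its argument "commands" is a list of rows, each a list of 5 numbers: the finger opening in cm, from 0 to 8.54, then the shift along the tool's x, y, z in cm, then the turn about the tool's z in rad. In form: [[jaw, dx, dy, dz, roll], ...]. A call has 1 to 12 rows; each row shifts and turns the commanded pose from where the row before left it, along the tool's axes as they then stand; what a row does not reach is not made up. A row lasts 1/12 s, in which the tool goes at most 41.7 mm and 7.16 degrees, less where a joint would pass 70% of its speed; a pose out of reach is approached as far as the arm can. A call with a gripper value outside its range is refused whole. The fingers move at their own pace and stop on an object; "squeeze" is the grip in N (left out, the last holds). Time passes only in rows, so rows that do not move let the fingers close. It gives the time, the measured TCP pose, the force and the opening at its end, in the units of the state.
- ctrl.sense(): the state, without advancing time (a new reading comes with each control period).
- ctrl.capture(name): name is "scene" or "top"; returns the picture (480x640x3 uint8, red, green, blue); there is no depth.
- ctrl.camera_info(name): a dict with "fov_y" (degrees; the focal length in pixels is half the picture's height over the tangent of half this angle, whatever the lens; pixels are square), "cx", "cy" (the principal point, pixels), "camera_from_world" (4x4, takes a point from world to camera coordinates). Camera axes: x right, y down, z forward; pixel columns grow to the right and rows downward; lengths in mm; the calibration is good to about 2 mm. A picture is of the moment at which its call begins. camera_info takes no time and is no camera call.
- ctrl.finish_job(): hands the job in, once; it reports no verdict.
The state is a dict: "time_s": time; "joints": joint angles; "dq": joint speeds; "tau": joint torques, N m; "eef_pos": TCP position; "ee_rot": TCP orientation; "force": force on the tool from outside, world axes, zero at the start; "wrist_torque": the same for the moment, N m; "grip_width": opening from 0.0 (shut) to 1.0 (fully open).
Only numpy, scipy, OpenCV 4.12 (cv2) and the standard library are available. Lean on these libraries where they do the work, as an engineer would, in place of code of your own. Each camera call takes 0.05 s, during which the arm holds its last target.

## Working session

There is one attempt and no reset: what is moved stays moved. The work goes in short steps, Python scripts to look and compute and a tool call to move; the robot and the scene stay as the last step left them, time stands still between calls to the robot, and variables do not carry over. Pictures are saved under pics/ and viewed, and the job is handed in when it is done.

Besides the shell and the picture viewer there is one more tool, called after ">>>" as name([rows], argument=value, ...), one row to a line, values as JSON. apply_moves: Moves the arm, as the interface text tells. Its arguments: {"type":"object","properties":{"commands":{"type":"array"},"squeeze":{"type":"number"}},"required":["commands"]}

```bash
mkdir -p pics; ls; python3 - <<'E'
from rig import ctrl
import cv2
for n in("scene","top"):
    im=ctrl.capture(n); cv2.imwrite(f"pics/{n}0.png",im[:,:,::-1])
    c=ctrl.camera_info(n); print(n,c)
print(ctrl.sense())
E
```

```text
pics
scene {'fov_y': 51.59705186034912, 'cx': 314.57726660904393, 'cy': 235.98682703470428, 'camera_from_world': array([[-5.51344284e-01, -8.34275751e-01, -1.85791979e-03,
         3.64415957e+02],
       [-4.40349201e-01,  2.92901767e-01, -8.48705565e-01,
         2.81233965e+02],
       [ 7.08598660e-01, -4.67110829e-01, -5.28862375e-01,
         7.61909248e+02],
       [ 0.00000000e+00,  0.00000000e+00,  0.00000000e+00,
         1.00000000e+00]])}
top {'fov_y': 44.200331973797745, 'cx': 323.82016501131767, 'cy': 237.2580878774595, 'camera_from_world': array([[-2.63522556e-02, -9.99650902e-01,  1.90609489e-03,
         8.41557255e+01],
       [-9.90583353e-01,  2.58568633e-02, -1.34447174e-01,
         5.86835948e+02],
       [ 1.34350953e-01, -5.43113217e-03, -9.90918929e-01,
         1.31406530e+03],
       [ 0.00000000e+00,  0.00000000e+00,  0.00000000e+00,
         1.00000000e+00]])}
{'time_s': 0.1, 'joints': array([ 8.81602291e-01,  3.13402858e-01,  1.49835163e+00,  2.87146310e-05,
        1.33098189e+00, -2.23417606e-01]), 'dq': array([-0.00109711, -0.00026346, -0.00292575, -0.0013032 , -0.00179357,
       -0.00063049]), 'tau': array([ 3.74009163e-03, -4.12894464e+01, -2.60141015e+01, -1.37807028e-04,
        3.00107866e-03, -4.79562323e-05]), 'eef_pos': array([235.66367932, 468.90253021, 241.79135116]), 'ee_rot': array([-2.64501119e-04,  2.30792015e-01,  9.73002939e-01, -5.07210319e-04]), 'force': array([-0.6510211 , -0.06240131, -0.88162896]), 'wrist_torque': array([ 0.05277232, -0.00085965,  0.03162545]), 'grip_width': 0.9999885692946271}
```

View pics/scene0.png

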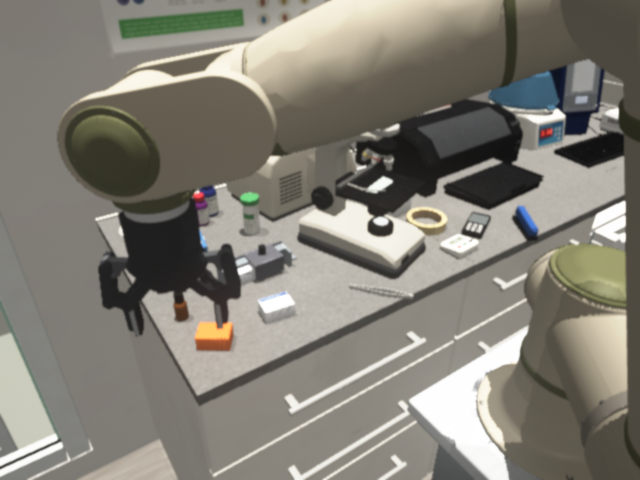

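View pics/top0.png

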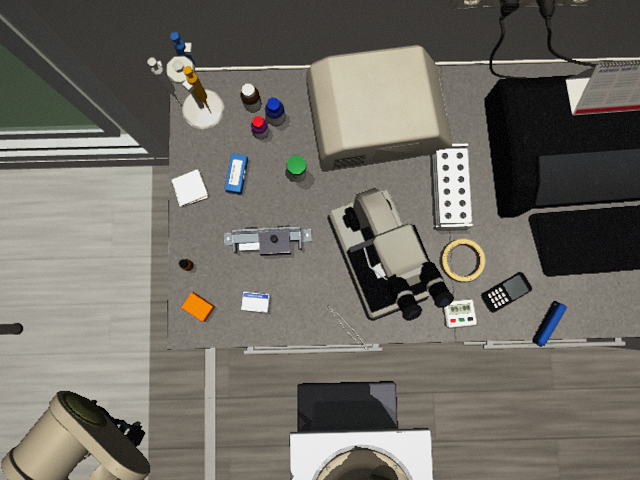

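The top view shows the holder at about (268,239) and the white carton at (256,302). Things that could be mistaken for the carton: the orange carton at (197,306), the white card at (189,188), the timer at (460,313) and the carton already in the holder at (248,245). I'll crop in to check.

```bash
python3 - <<'E'
import cv2,numpy as np
t=cv2.imread("pics/top0.png"); s=cv2.imread("pics/scene0.png")
a=cv2.resize(t[215:325,170:330],None,fx=5,fy=5,interpolation=cv2.INTER_CUBIC)
b=cv2.resize(s[230:360,170:310],None,fx=4.5,fy=4.5,interpolation=cv2.INTER_CUBIC)
cv2.imwrite("pics/c_top.png",a);cv2.imwrite("pics/c_sc.png",b)
E
```

```text
(no output)
```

View pics/c_top.png

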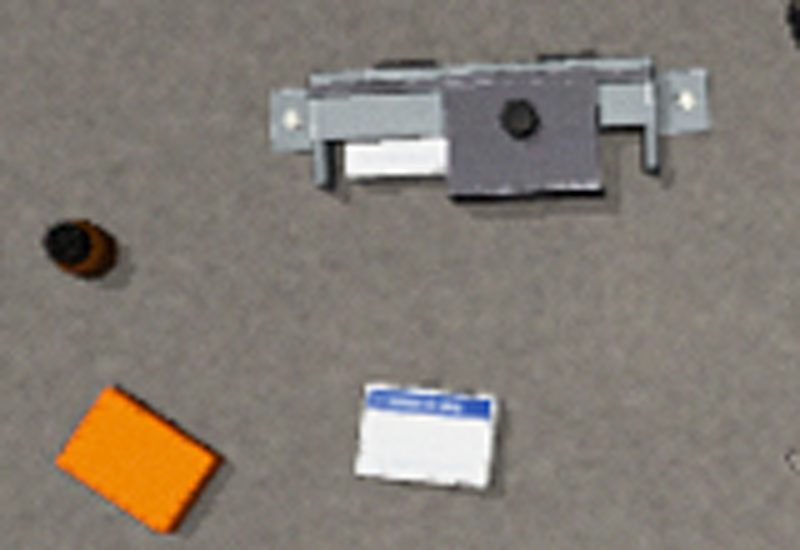

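View pics/c_sc.png

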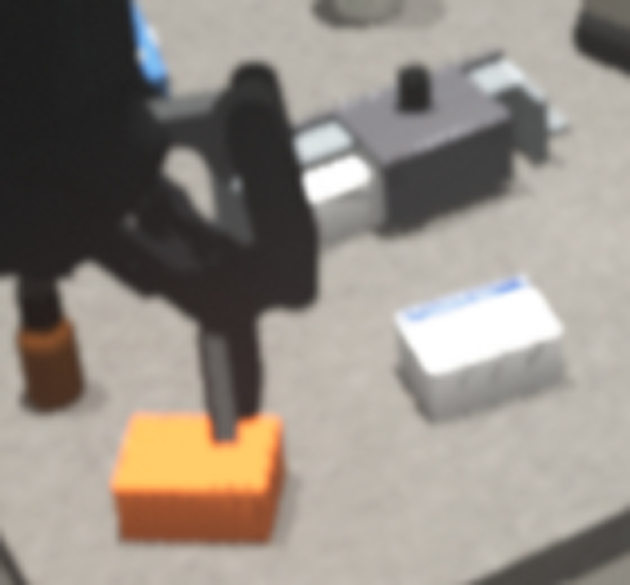

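```bash
cat > h.py <<'E'
import numpy as np,cv2
from rig import ctrl
def ray(n,u,v,z):
    c=ctrl.camera_info(n);f=240/np.tan(np.radians(c["fov_y"]/2));M=c["camera_from_world"]
    R=M[:3,:3];o=-R.T@M[:3,3];d=R.T@np.array([(u-c["cx"])/f,(v-c["cy"])/f,1])
    return (o+d*(z-o[2])/d[2])[:2]
def proj(n,p):
    c=ctrl.camera_info(n);f=240/np.tan(np.radians(c["fov_y"]/2));M=c["camera_from_world"]
    q=M[:3,:3]@np.array(p)+M[:3,3];return np.array([c["cx"]+f*q[0]/q[2],c["cy"]+f*q[1]/q[2]])
def T(x,y): return x/5+170-.4,y/5+215-.4
def carton(im,n="top",roi=(220,325,225,300),z=30,thr=190):
    m=np.zeros(im.shape[:2],np.uint8);r0,r1,c0,c1=roi
    sub=im[r0:r1,c0:c1].astype(int); g=(sub.min(2)>thr)|((sub[:,:,2]-sub[:,:,0]>50))
    m[r0:r1,c0:c1]=g*255
    m=cv2.morphologyEx(m,cv2.MORPH_OPEN,np.ones((3,3),np.uint8))
    out=[]
    for k in cv2.findContours(m,cv2.RETR_EXTERNAL,cv2.CHAIN_APPROX_NONE)[0]:
        if cv2.contourArea(k)<150: continue
        P=np.array([ray(n,*p,z) for p in k[:,0].astype(float)],np.float32)
        (c,w,a)=cv2.minAreaRect(P); out.append((np.round(c,1),np.round(w,1),round(a,1),cv2.contourArea(k)))
    return out
E
python3 - <<'E'
from h import *
pr=lambda l,x,y,z:print(l,ray("top",*T(x,y),z).round(1))
pr("roof back L",312,72,40);pr("roof back R",655,60,40)
pr("wallfront L outer",317,184,40);pr("wallfront R outer",659,170,40)
pr("foot L out",270,120,4);pr("foot R out",710,100,4)
pr("roof front L",330,140,40);pr("roof front R",640,126,40)
pr("sh back L",443,80,45);pr("sh back R",598,75,45)
pr("sh front L",452,192,45);pr("sh front R",604,188,45)
pr("knob top",520,117,65)
pr("bottle cap",68,242,62)
im=cv2.imread("pics/top0.png")[:,:,::-1]
print(carton(im))
for c in [(368,383),(497,393),(488,488),(355,475)]: pr("carton",*c,30)
E
```

```text
roof back L [613.4 278.7]
roof back R [614.8 121.4]
wallfront L outer [561.6 276.7]
wallfront R outer [564.  120.6]
foot L out [596.6 304. ]
foot R out [600.7  97.1]
roof front L [581.7 270.7]
roof front R [584.5 128.9]
sh back L [607.4 218.2]
sh back R [607.8 147.4]
sh front L [555.8 214.7]
sh front R [555.8 145.6]
knob top [586.7 181.7]
bottle cap [535.9 384.9]
[(array([446.4, 229.7]), array([59. , 40.4]), 82.8, 379.0)]
carton [471.  255.5]
carton [464.9 196.8]
carton [422.1 201.5]
carton [429.5 261.7]
```

```bash
cat >> h.py <<'E'
from scipy.spatial.transform import Rotation as Rn
H=np.array([586,199.5]);HY=0.02
def hw(x,y): 
    c,s=np.cos(HY),np.sin(HY);return H+np.array([c*x-s*y,s*x+c*y])
def plan(xy,z,yaw_y):
    """yaw_y: world angle wanted for tool y axis; prints total tool-axis shift (cm) with roll done first"""
    s=ctrl.sense();q=s["ee_rot"];R=Rn.from_quat([q[1],q[2],q[3],q[0]]).as_matrix()
    a=np.arctan2(R[1,1],R[0,1]);d=(yaw_y-a+np.pi/2)%np.pi-np.pi/2
    D=np.array([xy[0],xy[1],z])-s["eef_pos"]
    tot=Rn.from_euler('z',d).as_matrix()@R
    print("t",s["time_s"],"pos",s["eef_pos"].round(1),"yaw_y",round(a,3),"F",s["force"].round(1),"| roll(first)",round(-d,3),"shift cm pre-roll",(R.T@D/10).round(2),"post-roll",(tot.T@D/10).round(2))
E
python3 - <<'E'
from h import *
print(ctrl.tip_extent, proj("top",[*hw(0,-38),45]))
for u,v,z in[(330,230,20),(332,212,30),(345,218,100),(358,200,150),(296,167,98)]: print(u,v,z,ray("top",u,v,z).round(0))
# holder yaw check in both views: predicted pixels
for p in[(29,79,40),(29,-79,40),(-23,79,40),(-23,-79,40)]:
    w=[*hw(*p[:2]),p[2]];print(p,((proj("top",w)-[169.6,214.6])*5).round(0),((proj("scene",w)-[170,230])*4.5).round(0))
plan(hw(0,-53),130,np.pi/2+HY)
E
```

```text
11.0 [283.16991227 238.89303785]
330 230 20 [608.  54.]
332 212 30 [649.  48.]
345 218 100 [622.  21.]
358 200 150 [652.  -5.]
296 167 98 [740. 127.]
(29, 79, 40) [311.  72.] [209. 153.]
(29, -79, 40) [655.  56.] [498.  49.]
(-23, 79, 40) [314. 185.] [258. 207.]
(-23, -79, 40) [660. 169.] [554.  97.]
t 0.1 pos [235.7 468.9 241.8] yaw_y 1.105 F [-0.7 -0.1 -0.9] | roll(first) -0.486 shift cm pre-roll [-45.88 -13.01  11.18] post-roll [-34.49 -32.92  11.21]
```

>>> apply_moves([
  [0,0,0,0,-0.097],
  [0,0,0,0,-0.097],
  [0,0,0,0,-0.097],
  [0,0,0,0,-0.097],
  [0,0,0,0,-0.098],
  [0,-2,-2,0,0],
  [0,-2,-2,0,0],
  [0,-2,-2,0,0],
  [0,-2,-2,0,0],
  [0,-2,-2,0,0],
  [0,-2,-2,0,0],
  [0,-2,-2,0,0],
], squeeze=20)

```text
time_s: 1.1
eef_pos: [379.3, 330.8, 242.1]
ee_rot: [-0.0, -0.01, 1.0, -0.0]
force: [0.9, 0.1, 0.2]
grip_width: 0.002
```

>>> apply_moves([
  [0,-2,-2,0,0],
  [0,-2,-2,0,0],
  [0,-2,-2,0,0],
  [0,-2,-2,0,0],
  [0,-2,-2,0,0],
  [0,-2,-2,0,0],
  [0,-2,-2,0,0],
  [0,-2,-2,1,0],
  [0,-2,-2,2,0],
  [0,-2,0,2,0],
  [0,0,0,1,0],
  [0,0,0,0,0],
])

```text
time_s: 2.1
eef_pos: [581.3, 155.6, 179.1]
ee_rot: [-0.003, -0.01, 1.0, -0.0]
force: [-0.6, -0.1, 0.1]
grip_width: 0.0
```

```bash
python3 - <<'E'
from h import *
plan(hw(0,-53),63,np.pi/2+HY)
print(ctrl.sense()["grip_width"])
im=ctrl.capture("top");cv2.imwrite("pics/t1.png",cv2.resize(im[170:330,170:370],None,fx=4,fy=3.7)[:,:,::-1])
im=ctrl.capture("scene");cv2.imwrite("pics/s1.png",im[:,:,::-1])
E
```

```text
t 2.1 pos [581.3 155.6 179.1] yaw_y 1.59 F [-0.6 -0.1  0.1] | roll(first) -0.001 shift cm pre-roll [-0.63 -0.92 11.6 ] post-roll [-0.63 -0.92 11.6 ]
0.0004904367135864262
```

View pics/s1.png

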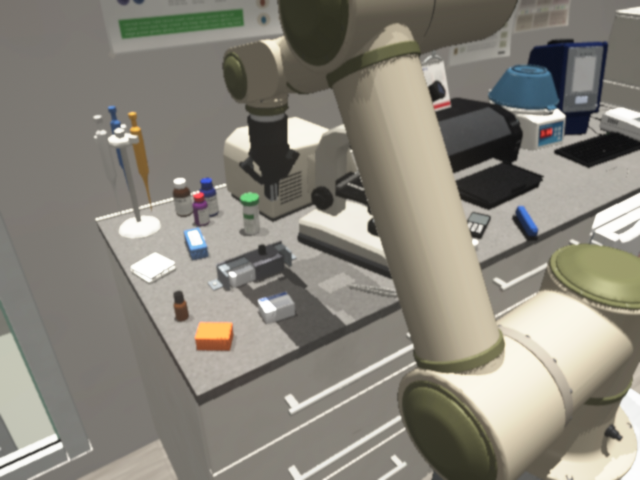

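The gripper is at (268,180), clear and above the right bay. The knob is at (262,249).

>>> apply_moves([
  [0,-0.6,-0.9,0,0],
  [0,0,0,2.5,0],
  [0,0,0,2.5,0],
  [0,0,0,2.5,0],
  [0,0,0,2,0],
  [0,0,0,1.5,0],
  [0,0,0,0.6,0],
  [0,0,0,0,0],
  [0,0,0,0,0],
])

```text
time_s: 2.95
eef_pos: [589.0, 147.1, 67.7]
ee_rot: [0.001, -0.01, 1.0, 0.0]
force: [-0.8, -0.3, 0.3]
grip_width: 0.005
```

```bash
python3 - <<'E'
from h import *
plan(hw(0,38-22.5),61,np.pi/2+HY)
im=ctrl.capture("scene");cv2.imwrite("pics/s2.png",cv2.resize(im[200:340,170:330],None,fx=4.5,fy=4,interpolation=2)[:,:,::-1])
E
```

```text
t 2.95 pos [589.  147.1  67.7] yaw_y 1.591 F [-0.8 -0.3  0.3] | roll(first) 0.0 shift cm pre-roll [0.2  6.8  0.67] post-roll [0.2  6.8  0.67]
```

View pics/s2.png

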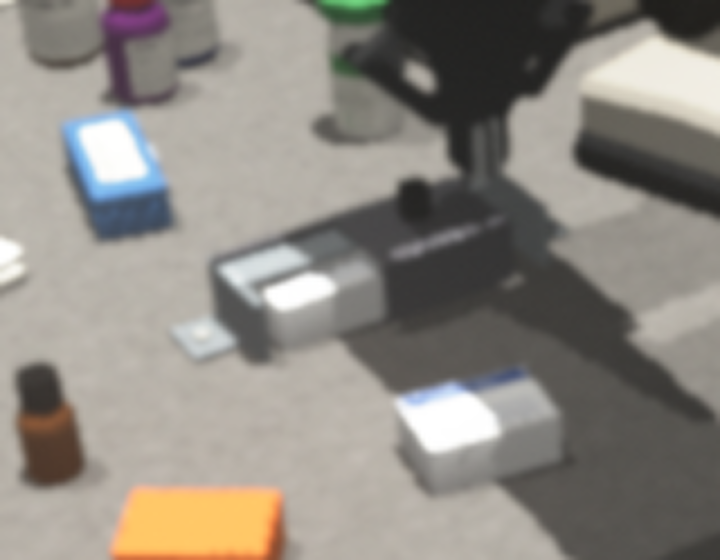

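The fingers are at (480,160) in the crop, beside the knob at (415,195). I'll lower 6 mm and push left.

>>> apply_moves([
  [0,0.2,0,0.6,0],
  [0,0,0,0,0],
  [0,0,0.6,0,0],
  [0,0,0.6,0,0],
  [0,0,0.6,0,0],
  [0,0,0.6,0,0],
  [0,0,0.6,0,0],
  [0,0,0.6,0,0],
  [0,0,0.6,0,0],
  [0,0,0.6,0,0],
  [0,0,0.6,0,0],
  [0,0,0.4,0,0],
])

```text
time_s: 4.0
eef_pos: [585.2, 205.9, 60.3]
ee_rot: [0.0, -0.01, 1.0, 0.0]
force: [0.5, -1.2, 1.9]
grip_width: 0.003
```

>>> apply_moves([
  [0,0,0.2,0,0],
  [0,0,0.2,0,0],
  [0,0,0,0,0],
])

```text
time_s: 4.25
eef_pos: [585.1, 209.4, 60.2]
ee_rot: [-0.0, -0.01, 1.0, 0.0]
force: [0.2, -1.4, -0.2]
grip_width: 0.003
```

```bash
python3 - <<'E'
from h import *
plan(hw(0,38-22.5),61,np.pi/2+HY)
im=ctrl.capture("scene");cv2.imwrite("pics/s3.png",cv2.resize(im[200:340,170:330],None,fx=4.5,fy=4,interpolation=2)[:,:,::-1])
E
```

```text
t 4.25 pos [585.1 209.4  60.2] yaw_y 1.591 F [ 0.2 -1.4 -0.2] | roll(first) 0.0 shift cm pre-roll [-0.07  0.56 -0.08] post-roll [-0.07  0.56 -0.08]
```

View pics/s3.png

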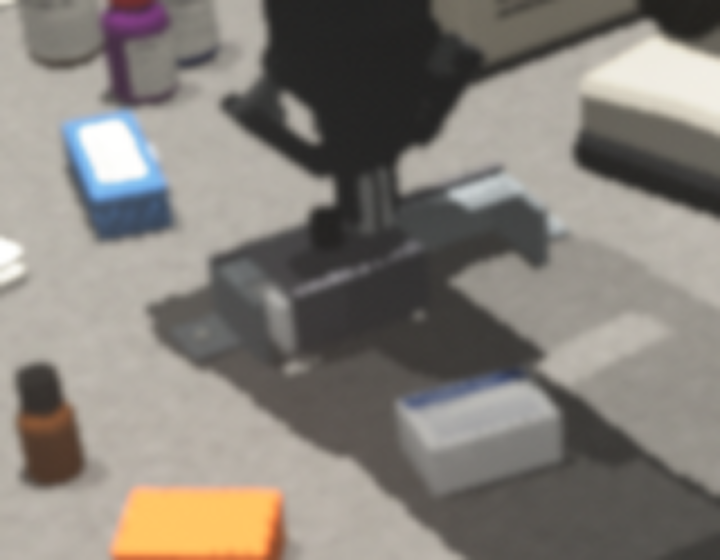

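The shutter is moving, with its plate at (370,300) and about 15 mm left to go. I'll continue in small steps until the stop shows as a force rise.

>>> apply_moves([
  [0,0,0.2,0,0],
  [0,0,0.2,0,0],
  [0,0,0.2,0,0],
  [0,0,0.2,0,0],
  [0,0,0.2,0,0],
])

```text
time_s: 4.72
eef_pos: [584.9, 219.0, 60.2]
ee_rot: [-0.0, -0.01, 1.0, -0.0]
force: [-1.0, -8.3, 0.6]
grip_width: -0.002
```

>>> apply_moves([
  [0,0,0.2,0,0],
  [0,0,0,0,0],
])

```text
time_s: 4.88
eef_pos: [584.9, 219.2, 60.2]
ee_rot: [-0.001, -0.01, 1.0, -0.002]
force: [-1.7, -13.0, 1.9]
grip_width: 0.0
```

>>> apply_moves([
  [0,0,0.2,0,0],
  [0,0,0,0,0],
])

```text
time_s: 5.05
eef_pos: [584.9, 219.6, 60.1]
ee_rot: [-0.001, -0.01, 1.0, -0.003]
force: [-2.6, -21.6, 3.9]
grip_width: -0.001
```

The shutter is at its left stop: the force rose and motion ended. I'll back off, rise and go to the left side of the carton.

>>> apply_moves([
  [0,0,-0.5,0,0],
  [0,0,-0.7,0,0],
  [0,0,0,-2,0],
  [0,0,0,-2.5,0],
  [0,0,0,-2.5,0],
  [0,2,0.8,0,0],
  [0,2.5,1.5,0,0],
  [0,2.5,1.5,0,0],
  [0,2.5,1.5,0,0],
  [0,2.5,1.5,0,0],
  [0,2,1,0,0],
  [0,0,0,0,0],
])

```text
time_s: 6.05
eef_pos: [440.3, 288.0, 130.4]
ee_rot: [-0.001, -0.012, 1.0, 0.0]
force: [0.8, -0.0, -0.6]
grip_width: -0.0
```

```bash
python3 - <<'E'
from h import *
im=ctrl.capture("top");cv2.imwrite("pics/t4.png",cv2.resize(im[200:330,160:330],None,fx=4.5,fy=4.5,interpolation=2)[:,:,::-1])
print(carton(im)); print(ctrl.sense()["joints"].round(2))
plan((446,288),17,np.pi/2+HY)
E
```

```text
[(array([446.1, 222.1]), array([42.3, 39.4]), 84.4, 259.5)]
[ 0.35  0.43  1.64  0.    1.07 -1.24]
t 6.1 pos [442.3 287.2 130.7] yaw_y 1.593 F [ 1.  -0.8  0.7] | roll(first) 0.003 shift cm pre-roll [-0.37  0.06 11.37] post-roll [-0.37  0.06 11.37]
```

View pics/t4.png

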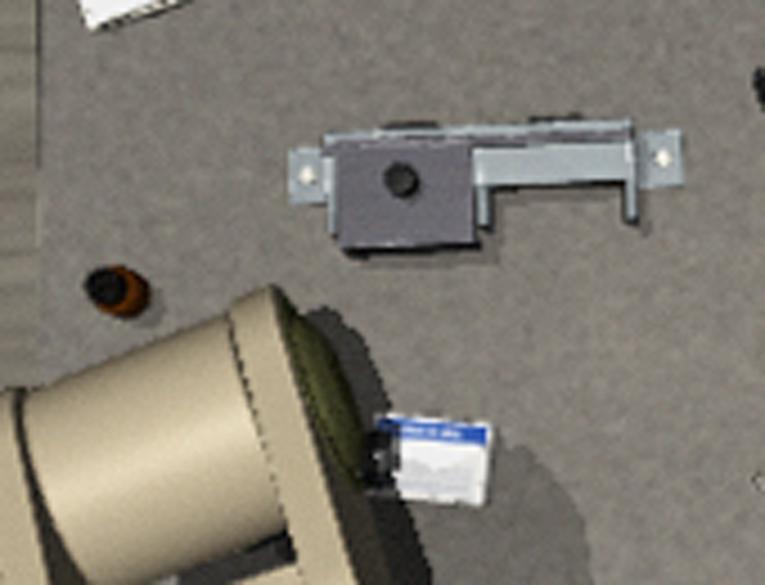

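The shutter covers the left bay and the right bay is empty (px 555,205). I'll go down at the carton's left side.

>>> apply_moves([
  [0,-0.3,0,2,0],
  [0,0,0,2.5,0],
  [0,0,0,2.5,0],
  [0,0,0,2.2,0],
  [0,0,0,1.4,0],
  [0,0,0,0.7,0],
  [0,0,0,0,0],
  [0,0,0,0,0],
])

```text
time_s: 6.77
eef_pos: [447.3, 286.2, 17.8]
ee_rot: [0.0, -0.01, 1.0, 0.0]
force: [0.5, -0.3, 0.7]
grip_width: -0.003
```

```bash
python3 - <<'E'
from h import *
p=ray("top",555/4.5+160-.4,225/4.5+200-.4,40);print(p,hw(-23,-38))
plan(hw(-140,-38)+[0,42],17,np.pi/2+HY)
im=ctrl.capture("scene");cv2.imwrite("pics/s5.png",cv2.resize(im[230:380,150:330],None,fx=4,fy=4,interpolation=2)[:,:,::-1])
E
```

```text
[562.79442968 162.78892919] [563.76454918 161.04763041]
t 6.7667 pos [447.3 286.2  17.8] yaw_y 1.59 F [ 0.5 -0.3  0.7] | roll(first) -0.0 shift cm pre-roll [ 0.22 -8.55  0.07] post-roll [ 0.22 -8.55  0.07]
```

View pics/s5.png

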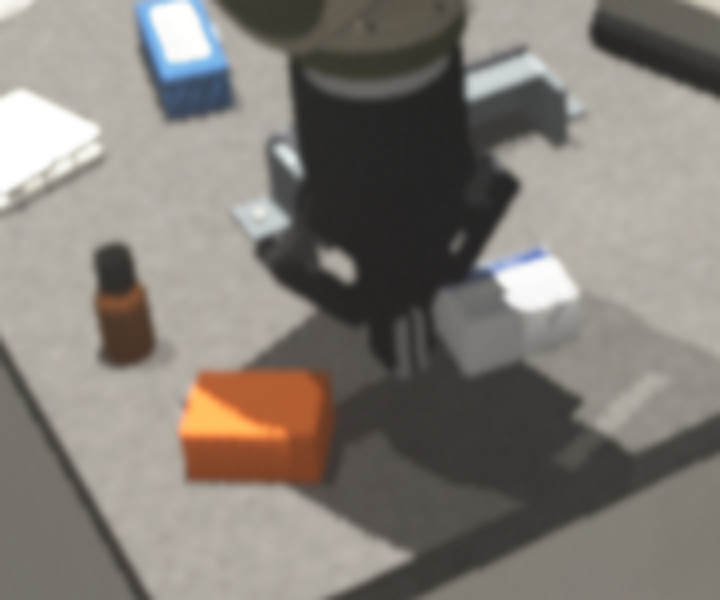

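The closed fingers are at (412,350), between the orange and white cartons. I'll push the white carton to the right.

>>> apply_moves([
  [0,0,-0.5,0,0],
  [0,0,-0.7,0,0],
  [0,0,-0.7,0,0],
  [0,0,-0.7,0,0],
  [0,0,-0.7,0,0],
  [0,0,-0.7,0,0],
  [0,0,-0.7,0,0],
  [0,0,-0.7,0,0],
  [0,0,-0.7,0,0],
  [0,0,-0.5,0,0],
  [0,0,-0.4,0,0],
  [0,0,0,0,0],
])

```text
time_s: 7.82
eef_pos: [448.0, 215.6, 17.2]
ee_rot: [-0.0, -0.01, 1.0, -0.0]
force: [0.1, 0.6, 0.5]
grip_width: -0.001
```

```bash
python3 - <<'E'
from h import *
plan(hw(-140,-38)+[0,42],17,np.pi/2+HY)
im=ctrl.capture("top");cv2.imwrite("pics/t6.png",cv2.resize(im[200:340,190:360],None,fx=4.5,fy=4,interpolation=2)[:,:,::-1])
im=ctrl.capture("scene");cv2.imwrite("pics/s6.png",cv2.resize(im[200:380,150:350],None,fx=4,fy=3.3,interpolation=2)[:,:,::-1])
E
```

```text
t 7.8167 pos [448.  215.6  17.2] yaw_y 1.59 F [0.1 0.6 0.5] | roll(first) -0.0 shift cm pre-roll [ 0.15 -1.48  0.02] post-roll [ 0.15 -1.48  0.02]
```

View pics/t6.png

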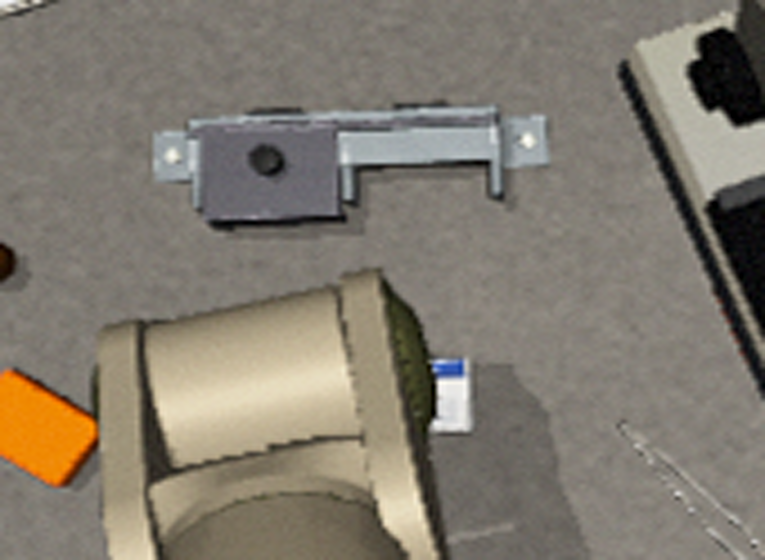

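View pics/s6.png

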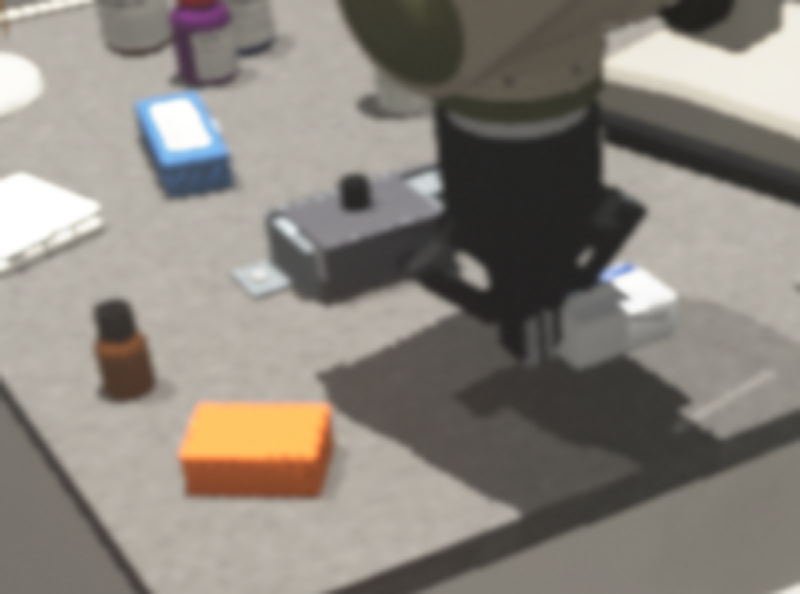

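```bash
python3 - <<'E'
from h import *
f=lambda u,v:ray("top",190+u/4.5-.4,200+v/4-.4,30).round(1)
print(f(468,358),f(472,432), hw(-140,-38))
E
```

```text
[472.7 140.7] [430.8 139.5] [446.7879484  158.70778641]
```

>>> apply_moves([
  [0,0,-0.3,0,0],
  [0,0,-0.3,0,0],
  [0,0,-0.3,0,0],
  [0,0,-0.1,0,0],
  [0,0,0,0,0],
  [0,0,1,0,0],
  [0,0,1.5,0,0],
  [0,0,0,-2,0],
  [0,0,0,-2.5,0],
  [0,1.5,0,-2.5,0],
  [0,2.5,0,-2,0],
  [0,2.5,0,0,0],
])

```text
time_s: 8.92
eef_pos: [383.6, 231.0, 110.5]
ee_rot: [0.003, -0.01, 1.0, 0.001]
force: [0.4, 0.8, 0.1]
grip_width: -0.002
```

>>> apply_moves([
  [2,2,0,0,0],
  [2,0,0,0,0],
  [2,0,0,0,0],
])

```text
time_s: 9.17
eef_pos: [362.5, 230.2, 107.6]
ee_rot: [0.0, -0.011, 1.0, 0.0]
force: [0.4, 0.2, -0.1]
grip_width: 0.237
```

```bash
python3 - <<'E'
from h import *
im=ctrl.capture("top");cv2.imwrite("pics/t7.png",cv2.resize(im[200:340,190:360],None,fx=4.5,fy=4,interpolation=2)[:,:,::-1])
print(carton(im,roi=(260,325,240,320)));print(ctrl.sense()["grip_width"],ctrl.tip_extent)
plan((390,158),17,np.pi/2+HY)
E
```

```text
[(array([451.6, 161. ]), array([40.4, 58.9]), 1.2, 401.0)]
0.23446243431105784 11.0
t 9.2167 pos [363.3 230.1 107.6] yaw_y 1.592 F [-0.6 -0.5 -0.3] | roll(first) 0.001 shift cm pre-roll [-2.51 -7.27  9.06] post-roll [-2.52 -7.27  9.06]
```

View pics/t7.png

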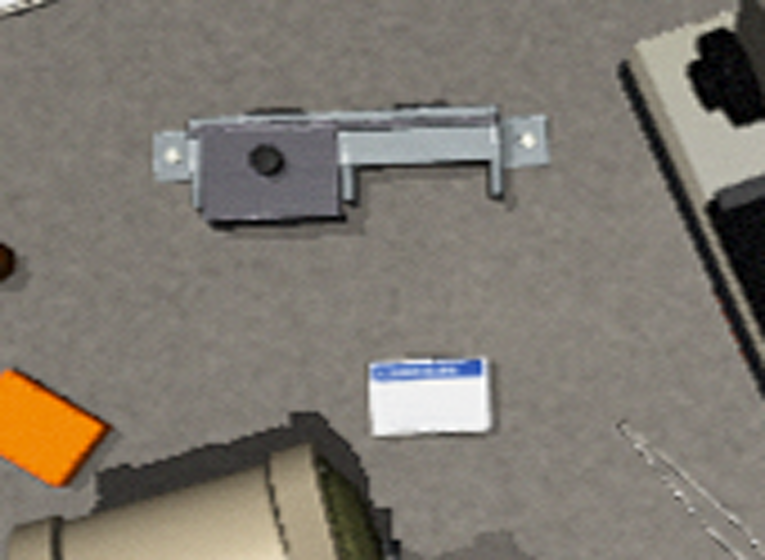

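The carton is now square to the bay, centred at (430,397) in the crop: world (451.6, 161.0), yaw 0.02. I'll go behind it.

>>> apply_moves([
  [2,0,-2.4,0,0],
  [2,0,-2.4,0,0],
  [2,-1.5,-2.2,0,0],
  [2,-2.2,0,1,0],
  [2,0,0,2.5,0],
  [2,0,0,2.5,0],
  [2,0,0,2,0],
  [2,0,0,1,0],
  [2,0,0,0,0],
  [2,0,0,0,0],
])

```text
time_s: 10.05
eef_pos: [401.7, 160.3, 17.1]
ee_rot: [-0.0, -0.01, 1.0, -0.0]
force: [0.6, -0.6, 0.1]
grip_width: 0.234
```

```bash
python3 - <<'E'
from h import *
im=ctrl.capture("scene");cv2.imwrite("pics/s8.png",cv2.resize(im[200:380,200:400],None,fx=4,fy=3.3,interpolation=2)[:,:,::-1])
plan((405,160),17,np.pi/2+HY)
plan(hw(-19-11,-38),17,np.pi/2+HY)
E
```

```text
t 10.1 pos [402.  160.4  17.7] yaw_y 1.591 F [-0.1 -0.6  0.6] | roll(first) -0.0 shift cm pre-roll [-0.3  -0.05  0.07] post-roll [-0.3  -0.05  0.07]
t 10.1 pos [402.  160.4  17.7] yaw_y 1.591 F [-0.1 -0.6  0.6] | roll(first) -0.0 shift cm pre-roll [-15.48  -0.26   0.08] post-roll [-15.48  -0.26   0.08]
```

View pics/s8.png

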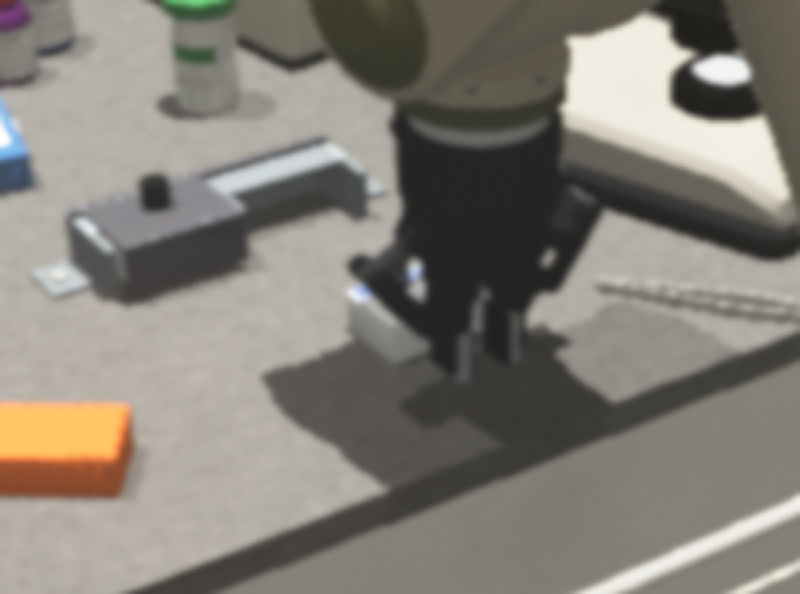

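The two fingers are behind the carton, at (465,365) and (505,350). Before pushing in I'll check whether the finger linkage would clear the shutter.

```bash
python3 - <<'E'
from h import *
for y in (200,205,210,215,220):
  for z in (40,50,60,70,80,90): print(y,z,proj("scene",[402,y,z]).round(0),end=" ")
  print()
im=ctrl.capture("scene");cv2.imwrite("pics/s8b.png",cv2.resize(im[240:330,270:370],None,fx=7,fy=6.6,interpolation=2)[:,:,::-1])
E
```

```text
200 40 [302. 305.] 200 50 [302. 300.] 200 60 [302. 296.] 200 70 [301. 292.] 200 80 [301. 288.] 200 90 [301. 283.] 
205 40 [299. 306.] 205 50 [299. 301.] 205 60 [299. 297.] 205 70 [299. 293.] 205 80 [299. 289.] 205 90 [299. 284.] 
210 40 [297. 307.] 210 50 [297. 302.] 210 60 [297. 298.] 210 70 [297. 294.] 210 80 [297. 290.] 210 90 [297. 285.] 
215 40 [295. 307.] 215 50 [295. 303.] 215 60 [295. 299.] 215 70 [295. 295.] 215 80 [294. 291.] 215 90 [294. 286.] 
220 40 [293. 308.] 220 50 [292. 304.] 220 60 [292. 300.] 220 70 [292. 296.] 220 80 [292. 291.] 220 90 [292. 287.]
```

View pics/s8b.png

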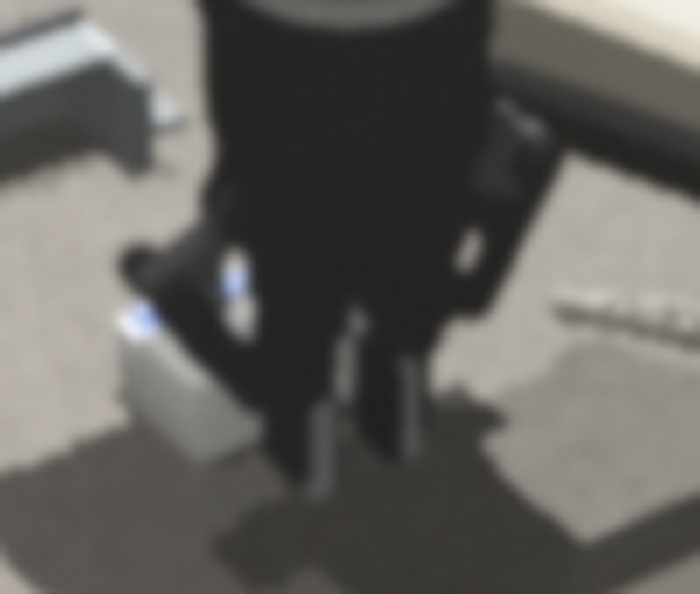

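Going by the picture, the linkage is about 63 mm up where it passes the shutter edge, which is 45 mm high, so it clears. I'll raise 4 mm for margin and push.

>>> apply_moves([
  [2,-0.5,0,-0.4,0],
  [2,-0.7,0,0,0],
  [2,-0.6,0,0,0],
  [2,-0.8,0,0,0],
  [2,-0.8,0,0,0],
  [2,-0.8,0,0,0],
  [2,-0.8,0,0,0],
  [2,-0.8,0,0,0],
  [2,-0.8,0,0,0],
  [2,-0.8,0,0,0],
  [2,-0.6,0,0,0],
  [2,-0.2,0,0,0],
])

```text
time_s: 11.15
eef_pos: [484.1, 162.0, 21.3]
ee_rot: [0.0, -0.01, 1.0, 0.0]
force: [-0.6, -0.3, 1.4]
grip_width: 0.237
```

```bash
python3 - <<'E'
from h import *
im=ctrl.capture("scene");cv2.imwrite("pics/s9.png",cv2.resize(im[200:340,190:350],None,fx=5,fy=4,interpolation=2)[:,:,::-1])
im=ctrl.capture("top");cv2.imwrite("pics/t9.png",cv2.resize(im[200:340,190:360],None,fx=4.5,fy=4,interpolation=2)[:,:,::-1])
plan(hw(-19-11,-38),21,np.pi/2+HY)
E
```

```text
t 11.25 pos [483.4 162.   21.2] yaw_y 1.591 F [-0.9  0.3  0.5] | roll(first) 0.0 shift cm pre-roll [-7.34 -0.25  0.02] post-roll [-7.34 -0.25  0.02]
```

View pics/s9.png

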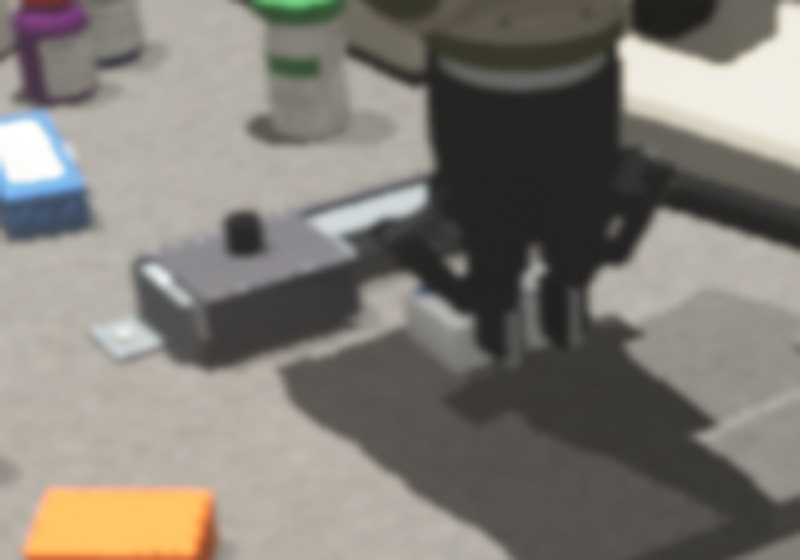

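View pics/t9.png

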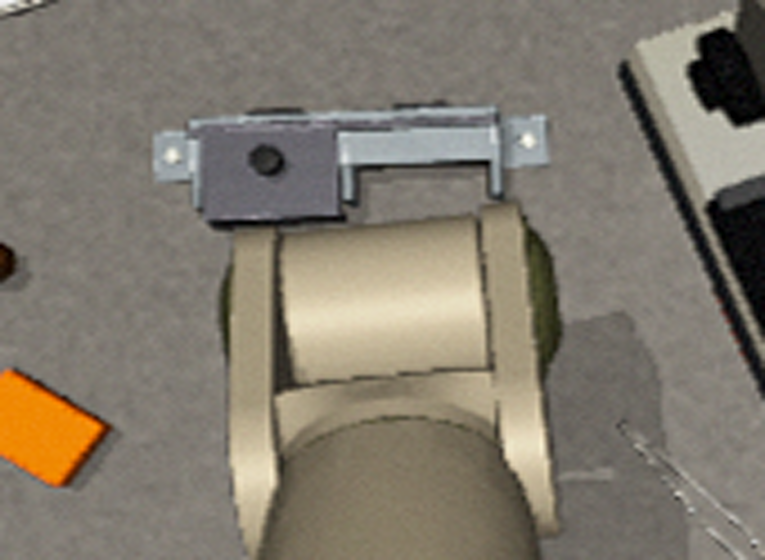

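The carton sits just short of the mouth but the wrist hides it from the top camera. I'll retreat briefly to check its sideways fit.

>>> apply_moves([
  [2,1,0,0,0],
  [2,2,0,0,0],
  [2,2,0,0,0],
  [2,2,0,0,0],
  [2,1.5,0,0,0],
  [2,0,0,0,0],
])

```text
time_s: 11.75
eef_pos: [395.2, 160.4, 21.1]
ee_rot: [-0.001, -0.01, 1.0, -0.0]
force: [-1.0, 0.6, -0.4]
grip_width: 0.24
```

```bash
python3 - <<'E'
from h import *
im=ctrl.capture("top");cv2.imwrite("pics/t10.png",cv2.resize(im[215:315,220:340],None,fx=6,fy=6,interpolation=2)[:,:,::-1])
print(carton(im,roi=(250,300,255,320)))
plan(hw(-19-11,-38),21,np.pi/2+HY)
E
```

```text
[(array([515.8, 163. ]), array([57.5, 39. ]), 88.5, 383.5)]
t 11.8 pos [397.3 160.4  21.5] yaw_y 1.591 F [ 0.3 -0.3  0.2] | roll(first) 0.001 shift cm pre-roll [-15.94  -0.28   0.04] post-roll [-15.94  -0.27   0.04]
```

View pics/t10.png

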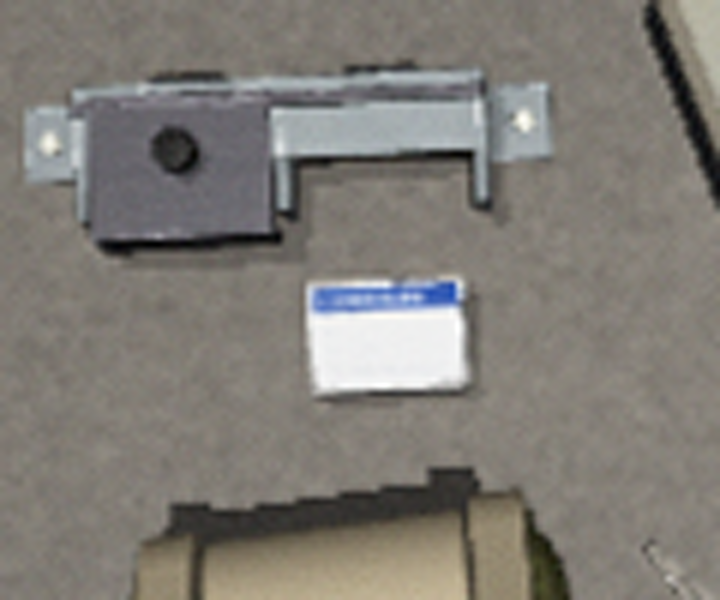

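The carton (387,338) is square and about 1–2 mm left of the bay centre (383,185). I'll push in with a slight rightward trim.

>>> apply_moves([
  [2,-1.5,0,0,0],
  [2,-2.5,0,0,0],
  [2,-2.5,0,0,0],
  [2,-1.2,0,0,0],
  [2,-0.7,0,0,0],
  [2,-0.8,-0.04,0,0],
  [2,-0.8,-0.04,0,0],
  [2,-0.8,-0.04,0,0],
  [2,-0.8,-0.04,0,0],
  [2,-0.8,-0.04,0,0],
  [2,-0.8,0,0,0],
  [2,-0.8,0,0,0],
])

```text
time_s: 12.8
eef_pos: [538.8, 161.1, 21.3]
ee_rot: [0.0, -0.01, 1.0, -0.0]
force: [-0.3, -0.9, -0.9]
grip_width: 0.232
```

>>> apply_moves([
  [2,-0.5,0,0,0],
  [2,-0.4,0,0,0],
  [2,-0.3,0,0,0],
  [2,-0.1,0,0,0],
  [2,0,0,0,0],
])

```text
time_s: 13.22
eef_pos: [551.2, 161.4, 21.3]
ee_rot: [0.0, -0.01, 1.0, 0.0]
force: [0.3, 0.0, 0.8]
grip_width: 0.234
```

```bash
python3 - <<'E'
from h import *
im=ctrl.capture("scene");cv2.imwrite("pics/s11.png",cv2.resize(im[200:340,190:350],None,fx=5,fy=4,interpolation=2)[:,:,::-1])
plan(hw(-19-11,-38),21,np.pi/2+HY)
E
```

```text
t 13.2667 pos [551.1 161.4  21.3] yaw_y 1.591 F [-0.3  0.2  0.4] | roll(first) 0.0 shift cm pre-roll [-0.57 -0.06  0.03] post-roll [-0.57 -0.06  0.03]
```

View pics/s11.png

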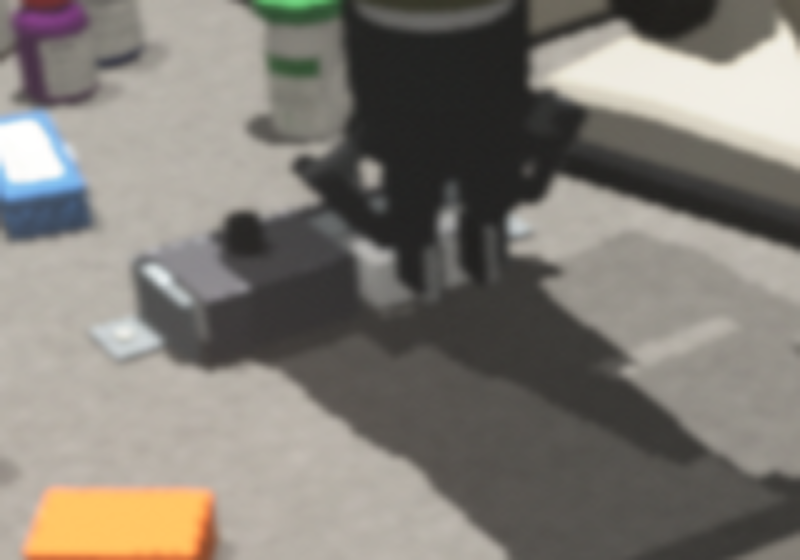

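The carton is sliding in freely and the linkage clears the shutter. I'll creep until the back stops it.

>>> apply_moves([
  [2,-0.2,0,0,0],
  [2,-0.2,0,0,0],
  [2,0,0,0,0],
])

```text
time_s: 13.52
eef_pos: [555.4, 161.4, 21.3]
ee_rot: [0.0, -0.01, 1.0, -0.0]
force: [0.0, -0.3, 0.6]
grip_width: 0.232
```

>>> apply_moves([
  [2,-0.2,0,0,0],
  [2,0,0,0,0],
])

```text
time_s: 13.68
eef_pos: [557.3, 161.5, 21.3]
ee_rot: [0.0, -0.01, 1.0, -0.0]
force: [-0.3, -0.1, -0.6]
grip_width: 0.233
```

>>> apply_moves([
  [2,-0.2,0,0,0],
  [2,0,0,0,0],
])

```text
time_s: 13.85
eef_pos: [557.5, 161.5, 21.1]
ee_rot: [-0.003, -0.01, 1.0, -0.0]
force: [-9.5, -0.6, 6.4]
grip_width: 0.237
```

Contact with the back at the predicted x: force 9.5 N. I'll retreat and look.

>>> apply_moves([
  [2,1,0,0,0],
  [2,2,0,0,0],
  [2,2.5,0,0,0],
  [2,2.5,0,0,0],
  [2,2.5,0,0,0],
  [0,2,0,-1,0],
  [0,0,0,-2.5,0],
  [0,0,0,-2.5,0],
  [0,0,0,-2.5,0],
  [0,0,0,-2,0],
  [0,0,0,0,0],
])

```text
time_s: 14.77
eef_pos: [436.0, 159.3, 130.0]
ee_rot: [0.004, -0.01, 1.0, 0.0]
force: [0.3, 0.1, 0.4]
grip_width: -0.0
```

```bash
python3 - <<'E'
from h import *
im=ctrl.capture("top");cv2.imwrite("pics/t12.png",cv2.resize(im[215:315,220:340],None,fx=6,fy=6,interpolation=2)[:,:,::-1])
f=lambda a:[(proj("top",[*hw(*p[:2]),p[2]])-[219.6,214.6])*6 for p in a]
print(np.round(f([(-19,-8,30),(-19,-68,30)])))
plan(hw(0,38+35),150,np.pi/2+HY)
E
```

```text
[[308. 204.]
 [464. 196.]]
t 14.8167 pos [435.2 159.1 128. ] yaw_y 1.591 F [ 0.5  0.2 -1.2] | roll(first) 0.0 shift cm pre-roll [-15.17  11.03  -2.13] post-roll [-15.17  11.03  -2.13]
```

View pics/t12.png

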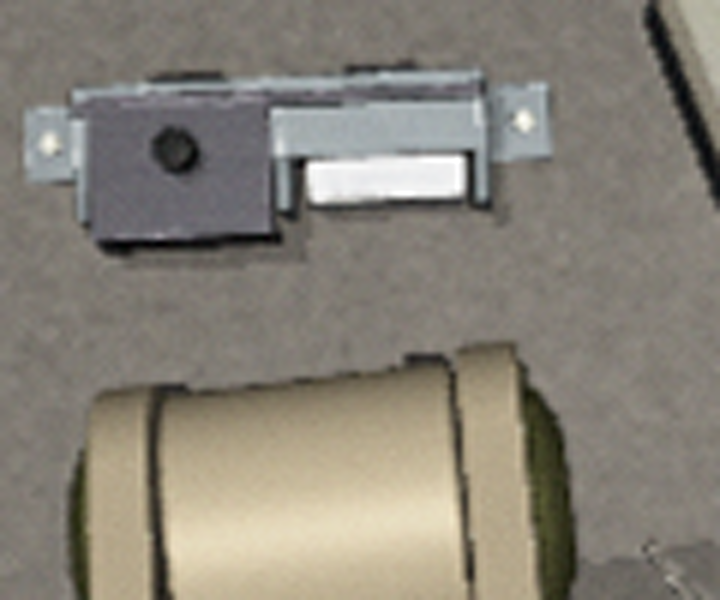

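The carton's front edge, px (305,206) to (467,198), matches the predicted home line, (308,204) to (464,196). Next I'll move to the left of the knob.

>>> apply_moves([
  [0,-1,1,0,0],
  [0,-2,1.5,0,0],
  [0,-2.3,1.7,0,0],
  [0,-2.3,1.7,0,0],
  [0,-2.3,1.7,0,0],
  [0,-2.3,1.7,0,0],
  [0,-2,1.3,0,0],
  [0,-1,0.4,0,0],
  [0,0,0,0,0],
  [0,0,0,0,0],
])

```text
time_s: 15.65
eef_pos: [583.3, 271.8, 124.7]
ee_rot: [-0.001, -0.01, 1.0, -0.0]
force: [0.2, 0.2, -0.3]
grip_width: -0.001
```

```bash
python3 - <<'E'
from h import *
plan(hw(0,38+32),61,np.pi/2+HY)
im=ctrl.capture("scene");cv2.imwrite("pics/s13.png",cv2.resize(im[180:330,170:330],None,fx=5,fy=4,interpolation=2)[:,:,::-1])
E
```

```text
t 15.65 pos [583.3 271.8 124.7] yaw_y 1.591 F [ 0.2  0.2 -0.3] | roll(first) 0.0 shift cm pre-roll [-0.14 -0.23  6.37] post-roll [-0.14 -0.23  6.37]
```

View pics/s13.png

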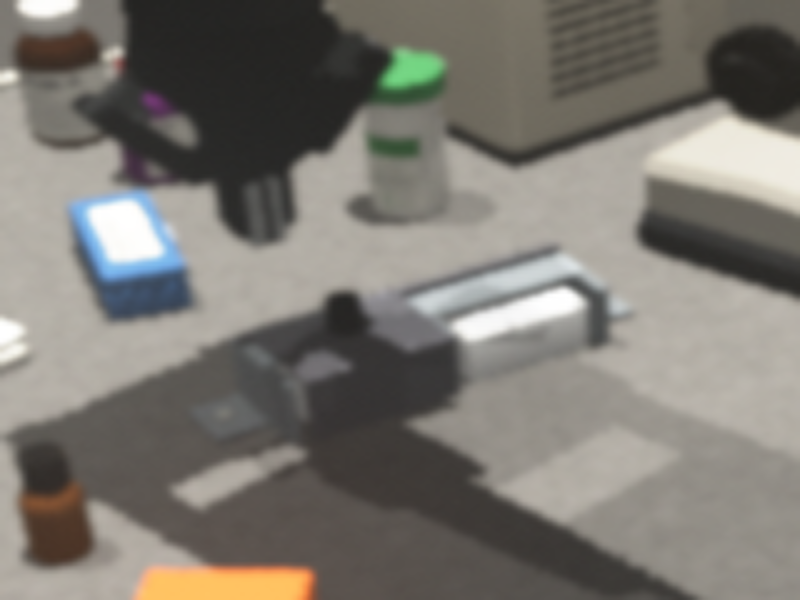

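The carton is home in the right bay (525,335), and the fingers (265,215) are left of the knob (345,312). I'll lower and push right.

>>> apply_moves([
  [0,-0.2,0,2,0],
  [0,0,0,2,0],
  [0,0,0,1.5,0],
  [0,0,0,0.8,0],
  [0,0,0,0,0],
  [0,0,-0.4,0,0],
  [0,0,-0.6,0,0],
  [0,0,-0.6,0,0],
  [0,0,-0.6,0,0],
  [0,0,-0.6,0,0],
  [0,0,-0.6,0,0],
  [0,0,-0.6,0,0],
])

```text
time_s: 16.7
eef_pos: [587.0, 231.5, 63.8]
ee_rot: [0.0, -0.01, 1.0, 0.0]
force: [0.1, 1.6, 2.7]
grip_width: 0.001
```

>>> apply_moves([
  [0,0,-0.7,0,0],
  [0,0,-0.7,0,0],
  [0,0,-0.7,0,0],
  [0,0,-0.7,0,0],
  [0,0,-0.7,0,0],
  [0,0,-0.4,0,0],
  [0,0,-0.2,0,0],
])

```text
time_s: 17.28
eef_pos: [587.5, 190.3, 63.2]
ee_rot: [-0.0, -0.01, 1.0, -0.0]
force: [0.5, 0.6, 2.4]
grip_width: 0.001
```

```bash
python3 - <<'E'
from h import *
plan(hw(0,-38+19),61,np.pi/2+HY)
im=ctrl.capture("scene");cv2.imwrite("pics/s14.png",cv2.resize(im[180:330,170:330],None,fx=5,fy=4,interpolation=2)[:,:,::-1])
E
```

```text
t 17.2833 pos [587.5 190.3  63.2] yaw_y 1.59 F [0.5 0.6 2.4] | roll(first) -0.0 shift cm pre-roll [ 0.13 -0.98  0.22] post-roll [ 0.13 -0.98  0.22]
```

View pics/s14.png

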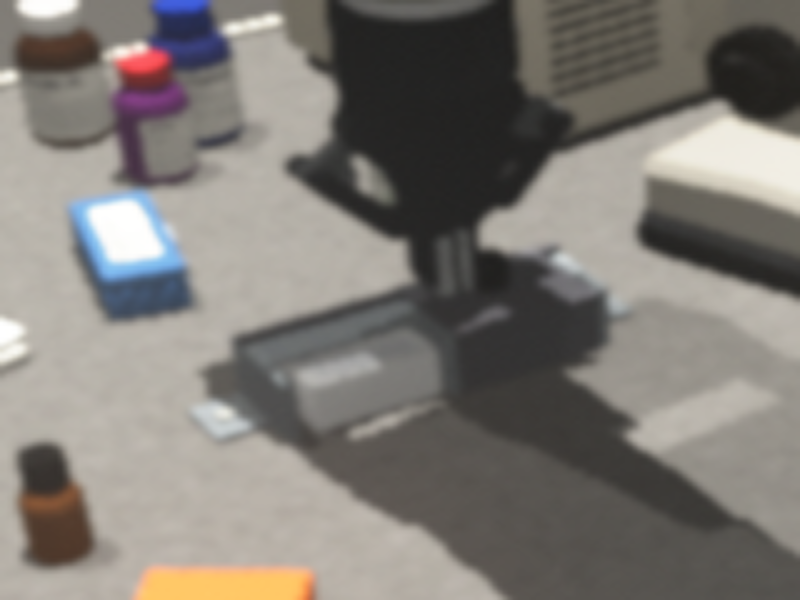

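The shutter follows, and the older carton at (370,370) is uncovered. About 5–10 mm remains, so I'll creep to the stop.

>>> apply_moves([
  [0,0,-0.2,0,0],
  [0,0,-0.2,0,0],
  [0,0,0,0,0],
])

```text
time_s: 17.58
eef_pos: [587.5, 187.0, 63.1]
ee_rot: [-0.0, -0.01, 1.0, -0.0]
force: [0.4, 0.3, -0.1]
grip_width: -0.003
```

>>> apply_moves([
  [0,0,-0.2,0,0],
  [0,0,-0.2,0,0],
  [0,0,0,0,0],
])

```text
time_s: 17.83
eef_pos: [587.5, 184.4, 63.3]
ee_rot: [0.0, -0.01, 1.0, 0.001]
force: [1.2, 9.7, -0.5]
grip_width: 0.001
```

>>> apply_moves([
  [0,0,-0.2,0,0],
  [0,0,0,0,0],
])

```text
time_s: 18.0
eef_pos: [587.5, 183.9, 63.3]
ee_rot: [0.0, -0.01, 1.0, 0.003]
force: [2.4, 16.4, -1.9]
grip_width: -0.002
```

>>> apply_moves([
  [0,0,0.5,0,0],
  [0,0,0.8,0,0],
  [0,0,0,-2,0],
  [0,0,0,-2.5,0],
  [0,0,0,-2.5,0],
  [0,2,0,-2,0],
  [0,2.5,0,0,0],
  [0,2.5,0,0,0],
  [0,2.5,0,0,0],
  [0,2.5,0,0,0],
  [0,2.5,0,0,0],
  [0,0,0,0,0],
])

```text
time_s: 19.0
eef_pos: [438.7, 191.4, 153.1]
ee_rot: [-0.002, -0.011, 1.0, -0.0]
force: [0.2, -0.0, -0.3]
grip_width: 0.003
```

```bash
python3 - <<'E'
from h import *
im=ctrl.capture("top");cv2.imwrite("pics/t15.png",cv2.resize(im[150:330,160:340],None,fx=4,fy=3.3,interpolation=2)[:,:,::-1])
im2=ctrl.capture("scene");cv2.imwrite("pics/s15.png",cv2.resize(im2[180:350,160:340],None,fx=4.4,fy=3.5,interpolation=2)[:,:,::-1])
print(ctrl.sense()["force"])
E
```

```text
[-0.96522125 -0.4456509   0.73820719]
```

View pics/t15.png

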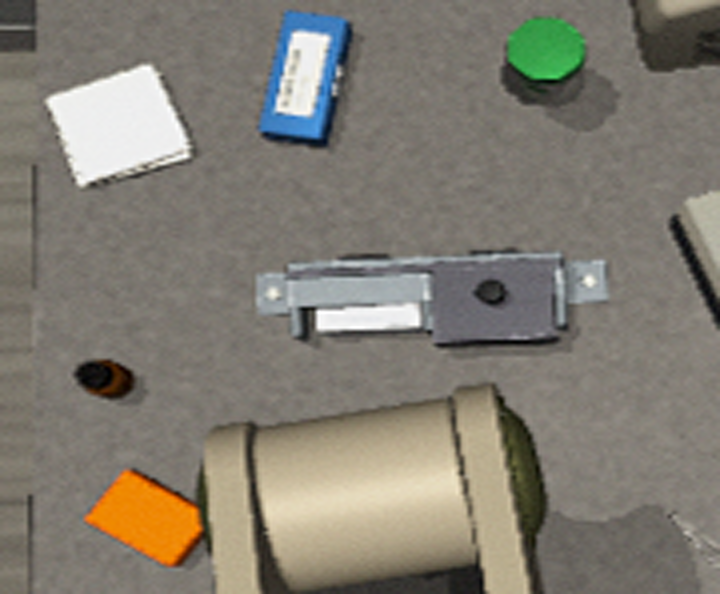

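View pics/s15.png

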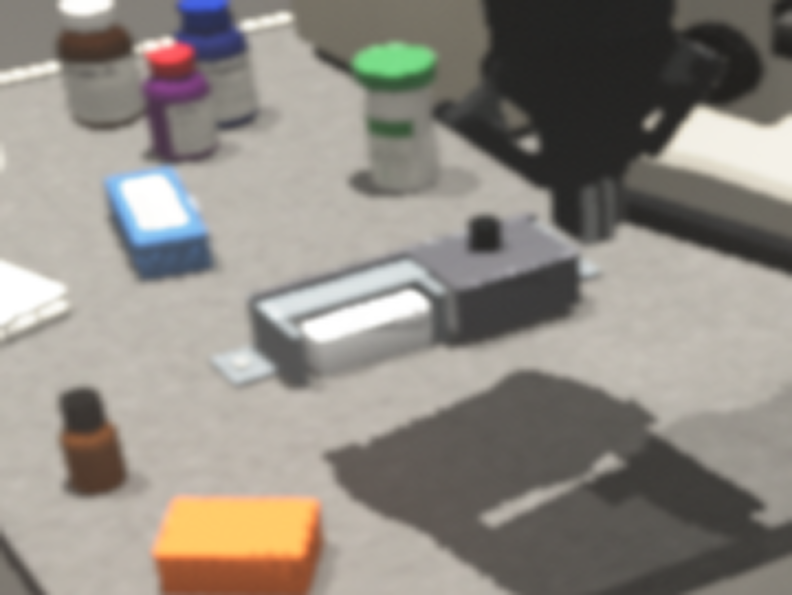

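The shutter (495,300) covers the right bay at its stop. The older carton (370,318) is open and in place, and the bystanders are unmoved. I'll hand in.

```bash
python3 -c "
from rig import ctrl
print(ctrl.finish_job())"
```

```text
the job is handed in; nothing more can be done
None
```

I pushed the new carton fully home into the empty right bay and closed the shutter over it. The older carton in the left bay is uncovered and in place. The job was handed in at about 19 s of the 72 s allowed; no verdict was reported.

- **Order of work:** I slid the shutter left by its knob to the stop, where the push force rose to about 22 N. I then pushed the carton sideways to square it with the right bay. From there I pushed it in from behind until it met the back, at about 10 N. Finally I slid the shutter right to its stop, at about 16 N.
- **Fit of the new carton:** before the shutter closed, its front edge was within about 2 mm of where it should be when fully home. It is now hidden behind the shutter.
- **Last pictures:** the shutter covers the right bay, and the gripper is clear of everything. The bottle, vial and slide box look undisturbed. Earlier top views show the forceps in place; I did not check the timer again after the first picture.
- **Disagreements:** none beyond 1–2 mm between the measured bay centre and my fitted holder position, which is inside the 5 mm clearance on each side.

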